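# Wedge the spring clip off the ink roller's shaft

### The job

The ink roller has to come out for cleaning: pick up the orange-handled wedge and slide it, nose first, along the guide rail on top of the roller's shaft from the shaft's free end and under the yellow tongue of the red spring clip, until the clip has spread and sprung up off the shaft. Use the wedge, not your fingers, to free the clip, and feel your way, bearing only lightly on the rail, so that neither it nor the clip is forced. Then set the clip and the wedge down gently in the blue tray, both wholly inside it, and leave everything else on the table where it is.

Things in the scene. Friction and masses are not known exactly. Their poses are not given: they have to be found in the camera images.
- stand: fixed stand of an ink roller (mm): grey base plate 195 x 90 x 8, blue brackets, steel shaft of diameter 23, axis 60 above the table, black roller of diameter 44 from x = 65. Origin on the table straight below the clip's seat; x along the shaft from its free end towards the roller, z up. On the shaft lies an aluminium guide rail, 9 wide, x = -32 to 63; see shaft_end for its height
- shaft_end (a point): centre of the shaft's free end (stand x = -32, on the axis, 60 above the table). The rail's flat top starts above it; it is packed to a height that differs from stand to stand, 14 to 24 above the shaft's axis, and is not measured: find it by touch. Nothing but the clip stands on the rail
- bracket_fork (a point): midway between the tops of the two blue ears of the bracket behind the clip (stand x = 10). The ears, 8 thick and 24 apart, reach 118 above the table; they back the clip up and leave the rail free between them for the wedge
- clip: red spring clip, 54 g, astride the shaft. Bridge 10 (x) x 34 x 3; origin mid underside, about stand (0, 0, 87.5) seated. Under it a yellow sprung tongue lies on the rail, its front turned up as a mouth 2.8 high at x = -10, an apron above that. A blade under the tongue lifts it up to 11, then the bridge; push 5 to 12 N, the legs spread, 7 up it snaps free and rests on the blade, to be carried so
- wedge: loose wedge, 70 to 130 g: orange handle 70 long (x -36 to 34), 18 wide, 26 high, and a metal blade 8 wide. Origin under the middle of the handle, on the flat sole (132 long); x to the nose, z up. The blade is 2 thick at the nose (x = 96), rises evenly to 22 thick at x = 50 and stays 22 back to the handle
- wedge_tip (a point): the nose of the wedge: the middle of its front edge, on the sole (wedge x = 96)
- wedge_butt (a point): the back end of the wedge's handle, on the sole (wedge x = -36)
- tray: fixed blue tray, 200 x 170 outside and 18 high, walls and floor 4 thick; origin under its centre, x along its longer side
- bottle_orange: bystander, leave alone: white paint bottle with an orange cap, diameter 56, 150 tall; origin under its centre
- bottle_green: bystander, leave alone: the same with a green cap
- bottle_red: bystander, leave alone: the same in pale pink with a red cap
- tub: bystander, leave alone: clear plastic tub, rim diameter 96, 60 tall; origin under its centre
- blue_cup: bystander, leave alone: small blue plastic bowl, rim diameter 76, 45 tall; origin under its centre
- brush: bystander, leave alone: flat brush 190 long with a wooden handle, lying down, up to 42 wide and 20 high; origin under its middle, x along it
- paint_stick: bystander, leave alone: flat wooden stirring stick with a yellow end, 150 x 18 x 6, lying down; origin under its middle, x along it

How it is judged:
On the way, in this order (a step that is already met when the one before it is completed fails the run):
1. the wedge is held and lifted clear of the table (height (world z) of wedge above 0.03 m and contact force between the fingers and wedge above 1 N), for 0.2 s.
2. the wedge has passed under the clip and the clip has sprung up at least 8 mm above its seat (z of clip in the frame of stand above 0.0955 m and x of wedge_tip in the frame of clip above 0.005 m and y of wedge_tip in the frame of clip between -0.009 and 0.009 m and z of wedge_tip in the frame of clip between -0.055 and -0.001 m), for 0.1 s.
At the end, for the whole second after the job is handed in: The clip and the wedge both lie at rest in the blue tray, let go: the clip's middle within the tray's outline and less than 50 mm up, the wedge with nose, middle and butt within the tray's outline (to about 2 mm) and its sole less than 30 mm up (x of clip in the frame of tray between -0.098 and 0.098 m and y of clip in the frame of tray between -0.083 and 0.083 m and z of clip in the frame of tray between 0 and 0.05 m and x of wedge in the frame of tray between -0.098 and 0.098 m and y of wedge in the frame of tray between -0.083 and 0.083 m and z of wedge in the frame of tray between 0 and 0.03 m and x of wedge_tip in the frame of tray between -0.098 and 0.098 m and y of wedge_tip in the frame of tray between -0.083 and 0.083 m and z of wedge_tip in the frame of tray between 0 and 0.03 m and x of wedge_butt in the frame of tray between -0.098 and 0.098 m and y of wedge_butt in the frame of tray between -0.083 and 0.083 m and z of wedge_butt in the frame of tray between 0 and 0.03 m and linear speed of each of clip, wedge below 0.02 m/s); the robot touches nothing.
It fails at once if the wedge bears on the rail or the stand with more than 16 N (contact force between wedge and stand above 16 N).
It fails at once if the wedge bears on the clip with more than 25 N (contact force between wedge and clip above 25 N).
It fails at once if the fingers touch the clip while it is still on its seat (contact force between the fingers and clip above 2 N and z of clip in the frame of stand below 0.0955 m and horizontal distance between clip and stand below 0.02 m).
It fails at once if the wedge is dropped from more than 3 cm, or the clip into the tray from more than about 4 cm ((height (world z) of wedge above 0.03 m and contact force between the fingers and wedge below 0.05 N and linear speed of wedge above 0.3 m/s) or (horizontal distance between clip and tray below 0.12 m and linear speed of clip above 0.9 m/s)).
It fails at once if a bystander is moved more than 3 cm (distance of any of bottle_orange, bottle_green, bottle_red, tub, blue_cup, brush, paint_stick from where it was at the start of the episode above 0.03 m).
It also fails if it takes over 72 s, if anything falls off the work surface, if the arm or the gripper's body presses on something with over 40 N, if the wrist force passes 120 N, or if a joint passes its speed limit or range.

### The arm

A 6-joint arm with a two-finger parallel gripper is mounted at the origin on the work surface. World frame = base frame: x ahead of the robot, y to its left, z up, the work surface at z = 0. Lengths are in m, angles in rad, forces in N, time in s.
With the tool pointing down it reaches from about 0.35 to 0.95 m from the base axis. Payload 17.4 kg.
Tool frame: the origin (TCP) lies where the fingers leave the gripper's body, on its centre line; the fingertips stand 84 mm ahead of it and the grasp point (between the pads) lies bot.grip_depth ahead of it (bot.grip_depth is the distance from the TCP to the grasp point, in m); z points along the fingers, y is the direction in which the jaws open and shut (so a half turn about z gives the same grasp; the last joint's range is limited). The gripper opens to 93 mm and grips with 3 to 60 N. Pads are 15 mm wide; open, the fingers measure 128 mm over their backs; the gripper's body (75 mm by 188 mm) begins 65 mm behind the grasp point.
Start: joints at [1.173, 0.116, 1.442, -0, 1.584, -0.038], TCP at [0.238, 0.632, 0.303] pointing down, gripper open.
Joint ranges: [-2.83, 2.83], [-0.83, 2.19], [0.07, 2.5], [-1.14, 4.28], [0.01, 3], [-2.97, 2.97]. Speed limits (rad/s): [1.89, 1.89, 2.22, 3.14, 3.14, 3.14].

### API

Orientations are given as a unit quaternion [x, y, z, w].
In Python, from rig import monitor, grab_frame, camera_info, bot gives the robot as it stands.
- The arm moves only by the shell command python3 -m crank 'ROWS'. ROWS is JSON, a list that holds one entry, the list of rows, each a list of 5 numbers: the shift along the tool's x, y, z as a fraction of full scale, then the turn about the tool's z as a fraction of full scale, then the gripper command: -1 is shut, 1 is fully open, values between are in proportion. In form: [[[x, y, z, twist, hand], ...]]. A call has 1 to 10 rows; each row shifts and turns the pose as measured when the row begins, along the tool's axes as they then stand; what a row does not reach is not made up. Full scale, the value 1, is 75 mm for a shift and pi rad for a turn. A row lasts 1/8 s, in which the tool goes at most 62.5 mm and 10.7 degrees, less where a joint would pass 70% of its speed; a pose out of reach is approached as far as the arm can. A call with a number of a shift or a turn outside -1 to 1 is refused whole. A call with a gripper value outside its range is refused whole. The fingers move at their own pace and stop on an object; the grip force is fixed at half the most. Time passes only in rows, so rows that do not move let the fingers close. It gives the time, the measured TCP pose, the force and the opening at its end, in the units of the state.
- monitor.get_state(): the state, without advancing time (a new reading comes with each control period).
- grab_frame(name): name is "scene" or "top"; returns the picture (400x640x3 uint8, red, green, blue); there is no depth.
- camera_info(name): a dict with "vertical_fov" (degrees; the focal length in pixels is half the picture's height over the tangent of half this angle, whatever the lens; pixels are square), "cx", "cy" (the principal point, pixels), "rvec" (rotation vector, rad) and "tvec" (3), from world to camera coordinates, as OpenCV has them. Camera axes: x right, y down, z forward; pixel columns grow to the right and rows downward; lengths in m; the calibration is good to about 2 mm. A picture is of the moment at which its call begins. camera_info takes no time and is no camera call.
- bot.sign_off(): hands the job in, once; it reports no verdict.
The state is a dict: "time_s": time; "qpos": joint angles; "joint_velocities": joint speeds; "effort": joint torques, N m; "ee_pos": TCP position; "tcp_rot": TCP orientation; "wrist_force": force on the tool from outside, world axes, zero at the start; "moment": the same for the moment, N m; "gripper_width": finger opening in m.
Only numpy, scipy, OpenCV 4.12 (cv2) and the standard library are available. Lean on these libraries where they do the work, as an engineer would, in place of code of your own. Each camera call takes 0.05 s, during which the arm holds its last target.

## Working session

There is one attempt and no reset: what is moved stays moved. The work goes in short steps, Python scripts to look and compute and a shell command to move; the robot and the scene stay as the last step left them, time stands still between calls to the robot, and variables do not carry over. Pictures are saved under pics/ and viewed, and the job is handed in when it is done.

```bash
ls; mkdir -p pics; python3 - <<'E'
from rig import monitor, grab_frame, camera_info, bot
import cv2
for n in("scene","top"):
    cv2.imwrite(f"pics/{n}0.png",grab_frame(n)[:,:,::-1]); print(n,camera_info(n))
print(monitor.get_state(),bot.grip_depth)
E
```

```text
pics
scene {'vertical_fov': 48.207305399295485, 'cx': 317.25540822932874, 'cy': 205.2671301649004, 'rvec': array([ 2.09623589,  1.37729077, -0.49364587]), 'tvec': array([-0.21775523, -0.35826554,  1.67114869])}
top {'vertical_fov': 49.04457370660457, 'cx': 319.6862850768448, 'cy': 190.7365480523855, 'rvec': array([ 2.12981963, -2.13513142,  0.22830509]), 'tvec': array([-0.01372599,  0.56833311,  1.17876141])}
{'time_s': 0.1, 'qpos': array([ 1.17324523e+00,  1.16436564e-01,  1.44215327e+00,  5.17240494e-06,
        1.58400363e+00, -3.78053152e-02]), 'joint_velocities': array([-0.00011535, -0.0008728 , -0.00164296, -0.00111133,  0.00058985,
        0.00059198]), 'effort': array([ 1.24326041e-03, -7.22898746e+01, -6.23859501e+01,  7.81391398e-02,
        2.29343819e-02, -5.81982317e-05]), 'ee_pos': array([0.23760258, 0.63170918, 0.30210801]), 'tcp_rot': array([ 1.78904460e-01,  9.83866324e-01, -4.88036816e-04, -1.10593836e-04]), 'wrist_force': array([-0.80539622,  0.4036405 , -0.04346522]), 'moment': array([ 0.04460948, -0.02462257, -0.02149668]), 'gripper_width': 0.09295142049773829} 0.0653
```

View pics/scene0.png

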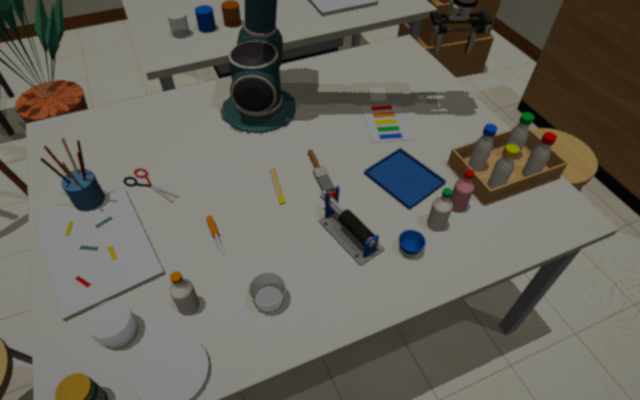

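View pics/top0.png

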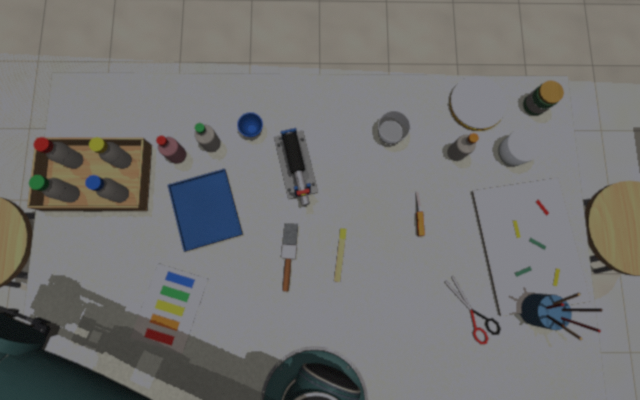

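The top view shows the tray at about (205,210), the stand at (297,165) with its free end near (303,203), and the wedge at (420,215) with its nose up. Next I'll build helpers and view enlarged crops.

```bash
cat > h.py <<'E'
import numpy as np, cv2
from rig import monitor, grab_frame, camera_info, bot
def K(n):
    c=camera_info(n); f=200/np.tan(np.radians(c['vertical_fov'])/2)
    return np.array([[f,0,c['cx']],[0,f,c['cy']],[0,0,1]]),cv2.Rodrigues(c['rvec'])[0],np.array(c['tvec'])
def ray(n,u,v):
    k,R,t=K(n); d=R.T@np.linalg.inv(k)@[u,v,1]; return -R.T@t,d/np.linalg.norm(d)
def onz(n,u,v,z):
    o,d=ray(n,u,v); return o+d*(z-o[2])/d[2]
def proj(n,p):
    k,R,t=K(n); q=k@(R@np.asarray(p,float)+t); return q[:2]/q[2]
def tri(a,b):
    o1,d1=ray("scene",*a); o2,d2=ray("top",*b)
    s=np.linalg.lstsq(np.c_[d1,-d2],o2-o1,rcond=None)[0]
    p,q=o1+d1*s[0],o2+d2*s[1]; return (p+q)/2,np.linalg.norm(p-q)
def crop(img,x0,y0,w,h,s,name,g=2.0):
    c=np.clip(img[y0:y0+h,x0:x0+w].astype(float)*g,0,255).astype(np.uint8)
    cv2.imwrite(name,cv2.resize(c,None,fx=s,fy=s,interpolation=cv2.INTER_CUBIC)[:,:,::-1])
E
python3 - <<'E'
from h import *
t=cv2.imread('pics/top0.png')[:,:,::-1]; s=cv2.imread('pics/scene0.png')[:,:,::-1]
crop(t,260,115,80,100,6,'pics/c1.png'); crop(t,395,180,50,65,8,'pics/c2.png')
crop(s,300,170,100,100,6,'pics/c3.png',2.5); crop(s,190,205,50,60,8,'pics/c4.png',2.5)
for n in("scene","top"):
    print(n,ray(n,320,200), proj(n,[.238,.632,.303]))
# tray corners
for n,im in(("top",t),("scene",s)):
    hsv=cv2.cvtColor(np.ascontiguousarray(im),cv2.COLOR_RGB2HSV)
    m=cv2.inRange(hsv,(100,150,40),(125,255,255))
    k,l,st,c=cv2.connectedComponentsWithStats(m)
    for i in range(1,k):
        if st[i,4]>800:
            pts=cv2.findContours((l==i).astype(np.uint8),0,2)[0][0]
            r=cv2.boxPoints(cv2.minAreaRect(pts)); ap=cv2.approxPolyDP(pts,6,True)[:,0]
            print(n,st[i],ap.tolist())
            for p in ap: print(onz(n,*p,.018).round(3))
# wedge orange
for n,im in(("top",t),("scene",s)):
    hsv=cv2.cvtColor(np.ascontiguousarray(im),cv2.COLOR_RGB2HSV)
    m=cv2.inRange(hsv,(8,150,80),(22,255,255))
    k,l,st,c=cv2.connectedComponentsWithStats(m)
    for i in range(1,k):
        if st[i,4]>20: print(n,st[i],c[i])
E
```

```text
scene (array([ 1.32157147, -0.34654145,  1.04969869]), array([-0.59376166,  0.27138065, -0.75749563])) [457.27406977  29.41076211]
top (array([0.33588569, 0.01430687, 1.26477093]), array([ 0.16770164, -0.02458893, -0.9855311 ])) [ 11.91497396 324.32553664]
top [ 170  171   71   79 3797] [[224, 171], [170, 186], [185, 249], [240, 233]]
[0.634 0.262 0.018]
[0.589 0.415 0.018]
[0.409 0.363 0.018]
[0.453 0.21  0.018]
scene [ 365  150   79   58 2371] [[398, 150], [365, 172], [410, 207], [443, 180]]
[0.413 0.355 0.018]
[0.461 0.204 0.018]
[0.645 0.261 0.018]
[0.59  0.416 0.018]
top [540  83  22  20 241] [551.08713693  92.43983402]
top [469 134   9   8  50] [472.98 137.64]
top [417 213   7  22 115] [420.06956522 223.53043478]
top [151 315  27  15 204] [164.15196078 322.02941176]
scene [222   1  16   8 100] [229.42   4.44]
scene [432   0  17   6  61] [439.08196721   2.63934426]
scene [419  37  15  12  42] [424.97619048  43.97619048]
scene [475  36  17   5  42] [483.33333333  38.11904762]
scene [442  40  25   6  57] [454.33333333  42.94736842]
scene [  16   81   67   39 1624] [49.33066502 99.79802956]
scene [374 112  20   5  72] [383.41666667 114.05555556]
scene [541 131  17  14  33] [549.3030303  135.33333333]
scene [309 151   9  16  60] [313.2 158.5]
scene [207 216  11  19 104] [211.66346154 224.90384615]
scene [171 272  10  11  84] [175.35714286 276.44047619]
scene [ 56 374  35  26 724] [ 73.33977901 387.63535912]
```

```bash
python3 - <<'E'
import cv2,numpy as np
I=[cv2.resize(cv2.imread(f'pics/c{i}.png'),(400,300) if 0 else None,fx=.66,fy=.66) for i in (1,2,3,4)]
H=max(i.shape[0] for i in I)
rows=[np.hstack([cv2.copyMakeBorder(i,0,400-min(400,i.shape[0]),0,0,0) for i in I[:2]])]
print([i.shape for i in I])
E
```

```text
[(396, 317, 3), (343, 264, 3), (396, 396, 3), (317, 264, 3)]
```

View pics/c1.png

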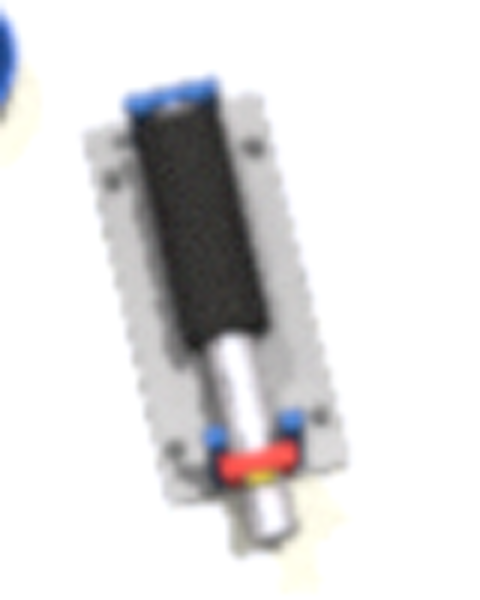

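View pics/c2.png

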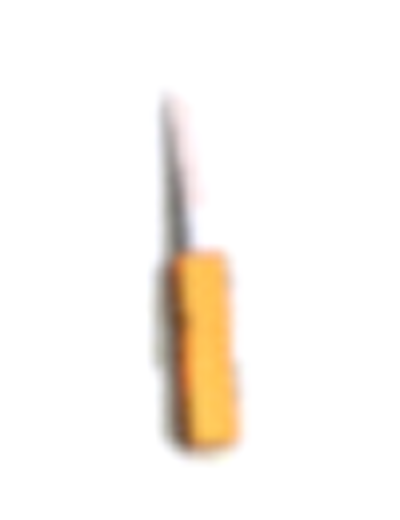

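View pics/c3.png

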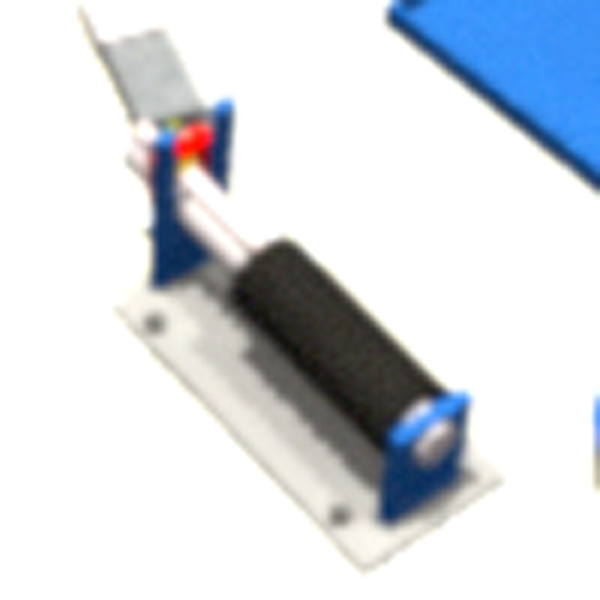

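View pics/c4.png

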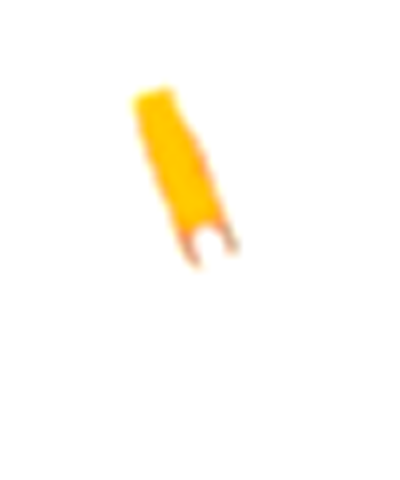

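```bash
cat > m1.py <<'E'
from h import *
t=np.ascontiguousarray(cv2.imread('pics/top0.png')[:,:,::-1]); s=np.ascontiguousarray(cv2.imread('pics/scene0.png')[:,:,::-1])
def up(x,y,x0,y0,f): return ((x+.5)/f-.5+x0,(y+.5)/f-.5+y0)
# stand, base plate corners top view z=.008
print("base top")
C=[onz("top",*up(x,y,260,115,6),.008) for x,y in((85,130),(262,93),(350,465),(168,503))]
for c in C: print(c.round(4))
print([np.linalg.norm(C[i]-C[(i+1)%4]).round(4) for i in range(4)],np.mean(C,0))
a=(C[0]+C[1]-C[2]-C[3])/2; print("yaw",np.degrees(np.arctan2(a[1],a[0])))
print("base scene")
for x,y in((498,482),(365,570),(118,310)): print(onz("scene",*up(x,y,300,170,6),.008).round(4))
print("ears")
e1=onz("top",*up(213,435,260,115,6),.118);e2=onz("top",*up(291,420,260,115,6),.118);print(e1,e2,(e1+e2)/2)
f1=onz("scene",*up(165,137,300,170,6),.118);f2=onz("scene",*up(224,106,300,170,6),.118);print(f1,f2,(f1+f2)/2)
# shaft end top edge
print("shaft end",onz("top",*up(272,540,260,115,6),.07))
print("clip bridge mid (z .0905)",onz("top",*up(260,460,260,115,6),.0905))
print("far bracket top",onz("top",*up(172,92,260,115,6),.08))
# wedge
for n,im in(("top",t),("scene",s)):
    b=cv2.resize(im,None,fx=4,fy=4,interpolation=cv2.INTER_CUBIC)
    hsv=cv2.cvtColor(b,cv2.COLOR_RGB2HSV)
    m=cv2.inRange(hsv,(8,140,100),(24,255,255))
    k,l,st,c=cv2.connectedComponentsWithStats(m)
    for i in range(1,k):
        X,Y=c[i]/4
        if st[i,4]>300 and ((n=="top" and abs(X-420)<8 and abs(Y-223)<8) or (n=="scene" and abs(X-211)<8 and abs(Y-225)<8)):
            pts=cv2.findContours((l==i).astype(np.uint8),0,2)[0][0]
            r=cv2.boxPoints(cv2.minAreaRect(pts)); r=(r+.5)/4-.5
            print(n,r.round(1).tolist()); P=np.array([onz(n,*q,.026) for q in r]); print(P.round(4)); print("mid",P.mean(0))
print("nose",onz("top",*up(168,95,395,180,8),.001))
for x,y in((187,445),(240,440),(178,255),(227,253)): print(onz("top",*up(x,y,395,180,8),.026).round(4))
E
python3 m1.py
```

```text
base top
[0.7427 0.12   0.008 ]
[0.7623 0.0321 0.008 ]
[ 0.5732 -0.0111  0.008 ]
[0.5545 0.0771 0.008 ]
[np.float64(0.0901), np.float64(0.194), np.float64(0.0902), np.float64(0.1931)] [0.65816507 0.05455563 0.008     ]
yaw 12.857685516746793
base scene
[0.744  0.1138 0.008 ]
[0.7626 0.0343 0.008 ]
[ 0.5801 -0.0088  0.008 ]
ears
[0.56598305 0.05194815 0.118     ] [0.57278967 0.01731709 0.118     ] [0.56938636 0.03463262 0.118     ]
[0.57347043 0.01669268 0.118     ] [0.56660169 0.050247   0.118     ] [0.57003606 0.03346984 0.118     ]
shaft end [0.52640841 0.02615493 0.07      ]
clip bridge mid (z .0905) [0.55992001 0.03145899 0.0905    ]
far bracket top [0.73819833 0.07342889 0.08      ]
top [[416.79998779296875, 211.89999389648438], [422.0, 211.60000610351562], [423.6000061035156, 234.6999969482422], [418.3999938964844, 235.10000610351562]]
[[ 0.5118 -0.294   0.026 ]
 [ 0.5128 -0.3091  0.026 ]
 [ 0.4465 -0.3103  0.026 ]
 [ 0.4456 -0.2954  0.026 ]]
mid [ 0.47919082 -0.30220429  0.026     ]
scene [[205.39999389648438, 216.89999389648438], [211.3000030517578, 214.6999969482422], [217.8000030517578, 232.3000030517578], [211.8000030517578, 234.5]]
[[ 0.4468 -0.3139  0.026 ]
 [ 0.4457 -0.2958  0.026 ]
 [ 0.5157 -0.2958  0.026 ]
 [ 0.5164 -0.3134  0.026 ]]
mid [ 0.48114279 -0.30471784  0.026     ]
nose [ 0.57634877 -0.29939987  0.001     ]
[ 0.4452 -0.2941  0.026 ]
[ 0.4469 -0.3131  0.026 ]
[ 0.5132 -0.2941  0.026 ]
[ 0.5139 -0.3118  0.026 ]
```

The measurements agree with the given sizes (base 194 x 90, handle about 68 x 18, ears 35 apart).

- **Wedge:** handle middle at about (0.480, -0.303), yaw about 1.5°.
- **Stand:** clip seat at about (0.560, 0.032), yaw about 12.5°.
- **Tray:** centre at about (0.524, 0.311), yaw about 16.5°.

I'm moving towards the wedge now.

```bash
python3 -m crank '[[[-0.463,-0.659,0,0,1],[-0.463,-0.659,0,0,1],[-0.463,-0.659,0,0,1],[-0.463,-0.659,0,0,1],[-0.463,-0.659,0,0,1],[-0.463,-0.659,0,0,1],[-0.463,-0.659,0,0,1],[-0.463,-0.659,0,0,1]]]'
python3 -m crank '[[[-0.463,-0.659,0,0,1],[-0.463,-0.659,0,0,1],[-0.463,-0.659,0,0,1],[-0.463,-0.659,0,0,1],[-0.463,-0.659,0,0,1],[-0.463,-0.659,0,0,1],[-0.463,-0.659,0,0,1]]]'
python3 -m crank '[[[0,0,0,0.058,1],[0,0,0,0.058,1],[0,0,0,0.058,1],[0,0,0,0.058,1],[0,0,0,0.058,1],[0,0,0,0.058,1],[0,0,0,0.058,1],[0,0,0,0.058,1]]]'
python3 -m crank '[[[0,0,0,0.058,1],[0,0,0,0.058,1],[0,0,0,0.058,1],[0,0,0,0.058,1],[0,0,0,0.058,1],[0,0,0,0.058,1],[0,0,0,0.058,1]]]'
```

```text
time_s: 1.1
ee_pos: [0.3593, 0.1529, 0.2993]
tcp_rot: [0.176, 0.984, -0.003, -0.0]
wrist_force: [1.0, 0.7, 0.7]
gripper_width: 0.0929
time_s: 1.98
ee_pos: [0.4668, -0.2706, 0.3015]
tcp_rot: [0.176, 0.984, -0.002, 0.001]
wrist_force: [0.7, 0.4, 0.5]
gripper_width: 0.0935
time_s: 2.98
ee_pos: [0.4662, -0.275, 0.297]
tcp_rot: [0.8, 0.6, -0.002, -0.001]
wrist_force: [0.4, 0.6, -0.3]
gripper_width: 0.093
time_s: 3.85
ee_pos: [0.4656, -0.2746, 0.2947]
tcp_rot: [1.0, -0.013, -0.004, -0.0]
wrist_force: [-0.2, -0.2, -0.4]
gripper_width: 0.0929
```

```bash
cat > go.py <<'E'
import sys
from h import *
from scipy.spatial.transform import Rotation as Ro
def delta(x,y,z,yawdeg,pr=True):
    s=monitor.get_state(); R=Ro.from_quat(s['tcp_rot']).as_matrix()
    d=R.T@(np.array([x,y,z])-s['ee_pos'])
    h=np.degrees(np.arctan2(R[1,0],R[0,0]))
    tw=-((yawdeg-h+180)%360-180)
    print("t",s['time_s'],"pos",s['ee_pos'].round(4),"heading",h.round(2),"tilt",np.degrees(R[:2,2]).round(2),"F",s['wrist_force'].round(2),"M",s['moment'].round(3),"w",s['gripper_width'].round(4))
    print("need mm",(d*1000).round(1),"units",(d/.075).round(3),"twist deg",tw.round(2),"unit",(tw/180).round(4))
if __name__=="__main__": delta(*map(float,sys.argv[1:5]))
E
python3 go.py 0.480 -0.303 0.15 1.5
```

```text
Traceback (most recent call last):
  File "go.py", line 11, in <module>
    if __name__=="__main__": delta(*map(float,sys.argv[1:5]))
                             ~~~~~^^^^^^^^^^^^^^^^^^^^^^^^^^^
  File "go.py", line 9, in delta
    print("t",s['time_s'],"pos",s['ee_pos'].round(4),"heading",h.round(2),"tilt",np.degrees(R[:2,2]).round(2),"F",s['wrist_force'].round(2),"M",s['moment'].round(3),"w",s['gripper_width'].round(4))
                                                                                                                                                                         ^^^^^^^^^^^^^^^^^^^^^^^^
AttributeError: 'float' object has no attribute 'round'
```

```bash
sed -i "s/s\['gripper_width'\].round(4)/round(s['gripper_width'],4)/; s/tw.round(2)/round(float(tw),2)/; s/(tw\/180).round(4)/round(float(tw)\/180,4)/; s/h.round(2)/round(float(h),2)/" go.py; python3 go.py 0.480 -0.303 0.15 1.5
```

```text
t 3.85 pos [ 0.4656 -0.2746  0.2947] heading -1.5 tilt [-0.45  0.04] F [-0.2  -0.15 -0.38] M [ 0.024  0.169 -0.005] w 0.0929
need mm [ 16.3  28.1 144.5] units [0.217 0.375 1.927] twist deg -3.0 unit -0.0167
```

```bash
python3 -m crank '[[[0.217,0.375,0.2,-0.0167,1],[0,0,0.6,0,1],[0,0,0.6,0,1],[0,0,0.5,0,1],[0,0,0,0,1],[0,0,0,0,1]]]'; python3 go.py 0.480 -0.3035 0.087 1.5
python3 - <<'E'
from h import *
t=grab_frame("top"); s=grab_frame("scene")
crop(t,380,160,80,100,6,'pics/d1.png'); crop(s,170,170,90,90,6,'pics/d2.png',2.5)
a=cv2.imread('pics/d1.png');b=cv2.imread('pics/d2.png'); a=cv2.resize(a,(400,500));b=cv2.resize(b,(400,400));b=cv2.copyMakeBorder(b,0,100,0,0,0)
cv2.imwrite('pics/d3.png',np.hstack([a,b]))
E
```

```text
time_s: 4.6
ee_pos: [0.4804, -0.3039, 0.1493]
tcp_rot: [1.0, 0.012, -0.004, -0.0]
wrist_force: [0.6, -0.4, 1.0]
gripper_width: 0.0932
t 4.6 pos [ 0.4804 -0.3039  0.1493] heading 1.34 tilt [-0.42  0.02] F [ 0.64 -0.38  1.01] M [0.005 0.117 0.014] w 0.0932
need mm [ 0.  -0.4 62.3] units [ 0.001 -0.005  0.83 ] twist deg -0.16 unit -0.0009
```

View pics/d3.png

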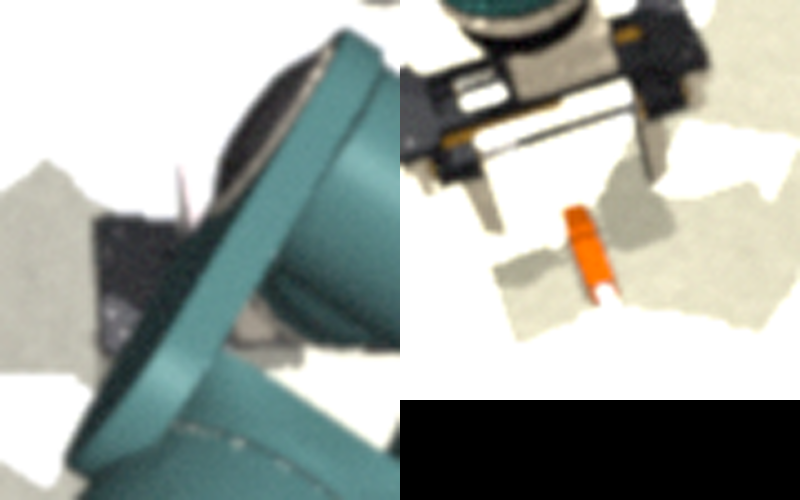

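The scene view shows the open fingers astride the orange handle, about (590,250) in the composite. I'm descending to grasp.

```bash
python3 -m crank '[[[0,0,0.5,0,1],[0,0,0.25,0,1],[0,0,0.07,0,1],[0,0,0,0,1]]]'; python3 go.py 0.480 -0.3035 0.0865 1.5
```

```text
time_s: 5.2
ee_pos: [0.4821, -0.3053, 0.0921]
tcp_rot: [1.0, 0.012, -0.0, 0.002]
wrist_force: [0.3, 0.6, -0.4]
gripper_width: 0.0926
t 5.2 pos [ 0.4821 -0.3053  0.0921] heading 1.35 tilt [-0.04 -0.25] F [ 0.28  0.58 -0.44] M [0.068 0.1   0.016] w 0.0926
need mm [-2.1 -1.9  5.6] units [-0.028 -0.025  0.074] twist deg -0.15 unit -0.0008
```

```bash
python3 -m crank '[[[-0.028,-0.025,0.06,0,1],[0,0,0,0,1],[0,0,0,0,-1],[0,0,0,0,-1],[0,0,0,0,-1],[0,0,0,0,-1],[0,0,0,0,-1],[0,0,0,0,-1],[0,0,0,0,-1]]]'; python3 go.py 0.480 -0.3035 0.0865 1.5
```

```text
time_s: 6.32
ee_pos: [0.4806, -0.3039, 0.0897]
tcp_rot: [1.0, 0.012, 0.001, 0.003]
wrist_force: [-0.3, 0.2, -0.2]
gripper_width: 0.0274
t 6.325 pos [ 0.4806 -0.3039  0.0897] heading 1.35 tilt [ 0.1  -0.34] F [-0.29  0.21 -0.18] M [-0.018  0.171 -0.014] w 0.0274
need mm [-0.6 -0.4  3.1] units [-0.008 -0.006  0.042] twist deg -0.15 unit -0.0009
```

```bash
python3 -m crank '[[[-0.008,0,0.05,0,-0.2],[0,0,0.02,0,-0.2],[0,0,0,0,-0.2]]]'; python3 go.py 0.480 -0.3035 0.0865 1.5
```

```text
time_s: 6.7
ee_pos: [0.48, -0.3043, 0.0845]
tcp_rot: [1.0, 0.012, 0.001, 0.003]
wrist_force: [-1.9, -0.9, 3.4]
gripper_width: 0.037
t 6.7 pos [ 0.48   -0.3043  0.0845] heading 1.35 tilt [ 0.11 -0.39] F [-1.94 -0.86  3.44] M [-0.081  0.461  0.017] w 0.037
need mm [ 0.1 -0.7 -2. ] units [ 0.001 -0.01  -0.027] twist deg -0.15 unit -0.0008
```

```bash
python3 -m crank '[[[0,0,-0.027,0,-0.2],[0,0,0,0,-1],[0,0,0,0,-1],[0,0,0,0,-1],[0,0,0,0,-1],[0,0,0,0,-1],[0,0,0,0,-1]]]'; python3 go.py 0.480 -0.3035 0.0865 1.5
```

```text
time_s: 7.58
ee_pos: [0.4799, -0.3041, 0.0863]
tcp_rot: [1.0, 0.012, 0.001, 0.003]
wrist_force: [-0.2, -0.4, 0.8]
gripper_width: 0.0176
t 7.575 pos [ 0.4799 -0.3041  0.0863] heading 1.35 tilt [ 0.1  -0.37] F [-0.2  -0.38  0.77] M [-0.037  0.216  0.035] w 0.0176
need mm [ 0.1 -0.6 -0.2] units [ 0.001 -0.008 -0.002] twist deg -0.15 unit -0.0008
```

```bash
python3 -m crank '[[[0,0,-0.3,0,-1],[0,0,-0.4,0,-1],[0,0,-0.5,0,-1],[0,0,-0.3,0,-1],[0,0,0,0,-1],[0,0,0,0,-1]]]'; python3 go.py 0.421 0.001 0.20 12.5
```

```text
time_s: 8.32
ee_pos: [0.479, -0.3027, 0.1992]
tcp_rot: [1.0, 0.012, -0.001, 0.002]
wrist_force: [0.1, 0.5, -1.0]
gripper_width: 0.0183
t 8.325 pos [ 0.479  -0.3027  0.1992] heading 1.35 tilt [-0.09 -0.22] F [ 0.11  0.52 -0.98] M [ 0.004  0.201 -0.049] w 0.0183
need mm [ -50.8 -305.    -1.9] units [-0.677 -4.066 -0.025] twist deg -11.15 unit -0.0619
```

```bash
python3 - <<'E'
from h import *
t=grab_frame("top"); s=grab_frame("scene")
crop(t,380,160,80,100,5,'pics/e1.png'); crop(s,170,150,80,100,5,'pics/e2.png',2)
cv2.imwrite('pics/e3.png',np.hstack([cv2.imread('pics/e1.png'),cv2.imread('pics/e2.png')]))
E
```

```text
(no output)
```

View pics/e3.png

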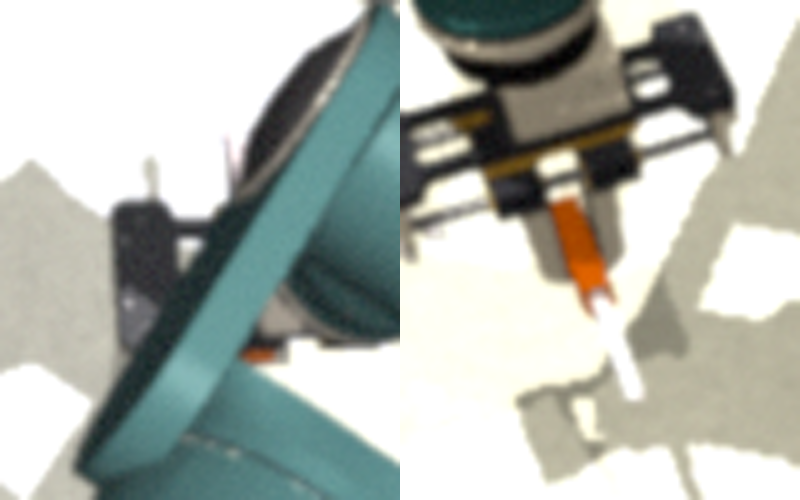

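```bash
python3 -m crank '[[[-0.1,-0.5,0,0,-1],[-0.13,-0.7,0,0,-1],[-0.13,-0.7,0,0,-1],[-0.13,-0.7,0,0,-1],[-0.13,-0.7,0,0,-1],[-0.1,-0.5,0,0,-1],[0,0,0,-0.03,-1],[0,0,0,-0.03,-1],[0,0,0,0,-1]]]'; python3 go.py 0.421 0.001 0.20 12.5;  python3 - <<'E'
from h import *
t=grab_frame("top"); s=grab_frame("scene")
crop(t,270,160,80,100,5,'pics/f1.png'); crop(s,280,150,80,100,5,'pics/f2.png',2)
cv2.imwrite('pics/f3.png',np.hstack([cv2.imread('pics/f1.png'),cv2.imread('pics/f2.png')]))
E
```

```text
time_s: 9.55
ee_pos: [0.4137, -0.01, 0.1897]
tcp_rot: [0.994, 0.108, -0.006, -0.001]
wrist_force: [-0.1, -0.4, -0.9]
gripper_width: 0.0175
t 9.55 pos [ 0.4137 -0.01    0.1897] heading 12.38 tilt [-0.69  0.01] F [-0.05 -0.4  -0.91] M [-0.004  0.111 -0.032] w 0.0175
need mm [  9.3  -9.3 -10.4] units [ 0.124 -0.124 -0.138] twist deg -0.12 unit -0.0006
```

View pics/f3.png

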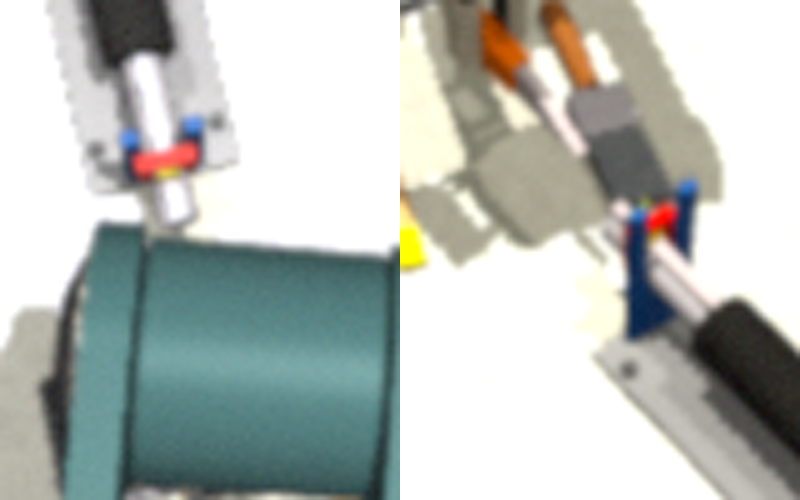

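```bash
python3 - <<'E'
from h import *
p=proj("scene",[.4137+.097*np.cos(np.radians(12.4)),-.01+.097*np.sin(np.radians(12.4)),.1034-.0013]);print(p)
print(proj("scene",[.4137-.035*.977,-.01-.035*.215,.13]))
print(onz("scene",183.5/5-.5+280,152.5/5-.5+150,.102))
u=np.array([.976,.216,0]);c=np.array([.560,.032,0])
for n in("scene","top"):
  for q in(c-.032*u+[0,0,.08],c-.032*u+[0,0,.0715],c+.01*u+[0,0,.118]): print(n,proj(n,q).round(1))
E
```

```text
[315.86783194 181.27035986]
[290.20986462 148.81116152]
[0.50409074 0.01376604 0.102     ]
scene [323.1 189.7]
scene [323.  191.7]
scene [332.2 189.7]
top [305.3 203.2]
top [305.3 203.7]
top [301.8 185.7]
```

```bash
python3 -m crank '[[[0.2,-0.12,0,0,-1],[0.18,-0.07,0,-0.0028,-1],[0,0,0,0,-1],[0,0,0,0,-1]]]'; python3 go.py 0.442 0.0049 0.185 12.9
```

```text
time_s: 10.15
ee_pos: [0.4408, 0.011, 0.1889]
tcp_rot: [0.994, 0.11, -0.006, -0.001]
wrist_force: [0.4, -0.0, -1.1]
gripper_width: 0.0175
t 10.15 pos [0.4408 0.011  0.1889] heading 12.6 tilt [-0.74  0.02] F [ 0.44 -0.01 -1.1 ] M [-0.02   0.143 -0.004] w 0.0175
need mm [-0.1  6.3  3.9] units [-0.001  0.083  0.052] twist deg -0.3 unit -0.0017
```

```bash
python3 -m crank '[[[0,0.083,0.03,-0.0017,-1],[0,0,0,0,-1],[0,0,0,0,-1]]]'; python3 go.py 0.442 0.0049 0.18 12.9;  python3 - <<'E'
from h import *
t=grab_frame("top"); s=grab_frame("scene")
crop(t,270,160,80,100,5,'pics/g1.png'); crop(s,300,160,50,62,8,'pics/g2.png',1.6)
cv2.imwrite('pics/g3.png',np.hstack([cv2.imread('pics/g1.png')[:496],cv2.imread('pics/g2.png')]))
E
```

```text
time_s: 10.52
ee_pos: [0.4419, 0.0041, 0.1865]
tcp_rot: [0.994, 0.112, -0.006, -0.001]
wrist_force: [0.3, -0.0, -1.3]
gripper_width: 0.0177
t 10.525 pos [0.4419 0.0041 0.1865] heading 12.88 tilt [-0.74  0.01] F [ 0.35 -0.03 -1.33] M [-0.019  0.178  0.02 ] w 0.0177
need mm [ 0.4 -0.8  6.5] units [ 0.005 -0.01   0.087] twist deg -0.02 unit -0.0001
```

View pics/g3.png

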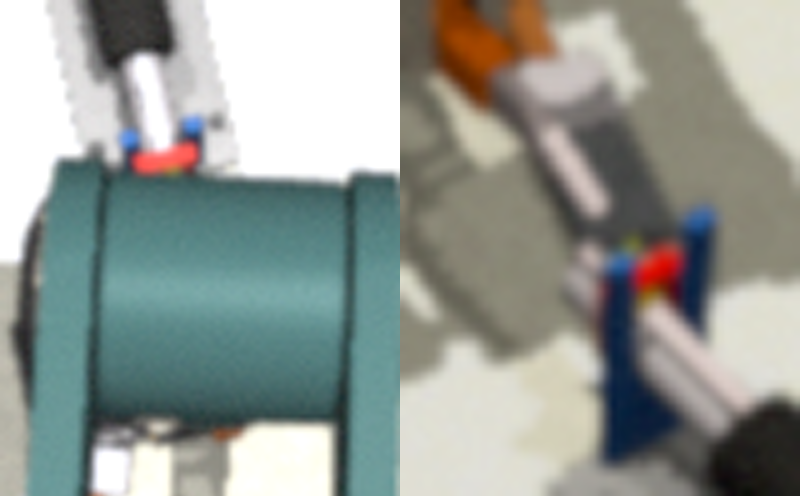

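```bash
python3 - <<'E'
from h import *
h=np.radians(12.88);u=np.array([np.cos(h),np.sin(h),0]);l=np.array([-u[1],u[0],0])
p=np.array([.4419,.0041,.1865-.0863-.0014])+.097*u
c=np.array([.560,.0319,0])
print("tip in stand",(p-c)@u,(p-c)@l,p[2])
f=lambda q:((proj("scene",q)-[300,160]+.5)*8+[400,0]).round(0)
print("tip",f(p),f(p+.004*l),f(p-.004*l),"top",f(p+[0,0,.002]), "shoulder",f(p-.046*u+[0,0,.022]))
for z in(.074,.079,.084):print("rail end",z,[f(c-.032*u+.0045*k*l+[0,0,z]) for k in(-1,1)])
print("ears",f(c+.01*u+.016*l+[0,0,.118]),f(c+.01*u-.016*l+[0,0,.118]))
E
```

```text
tip in stand -0.024325387168923174 -0.0007748730934176114 0.0988
tip [600. 221.] [609. 216.] [591. 226.] top [600. 217.] shoulder [524. 104.]
rail end 0.074 [array([578., 259.]), array([597., 248.])]
rail end 0.079 [array([578., 249.]), array([598., 239.])]
rail end 0.084 [array([578., 240.]), array([598., 229.])]
ears [697. 222.] [625. 261.]
```

```bash
python3 -m crank '[[[0,-0.01,0.06,0,-1],[0,0,0.04,0,-1],[0,0,0,0,-1],[0,0,0,0,-1]]]'; python3 go.py 0.442 0.0049 0.17 12.9
```

```text
time_s: 11.12
ee_pos: [0.4415, 0.0051, 0.1784]
tcp_rot: [0.994, 0.112, -0.006, -0.001]
wrist_force: [-0.6, -0.2, -1.6]
gripper_width: 0.0178
t 11.125 pos [0.4415 0.0051 0.1784] heading 12.9 tilt [-0.73  0.01] F [-0.58 -0.19 -1.58] M [0.052 0.152 0.05 ] w 0.0178
need mm [0.5 0.3 8.4] units [0.007 0.004 0.112] twist deg 0.0 unit 0.0
```

```bash
python3 -m crank '[[[0.005,0,0.03,0,-1],[0,0,0.03,0,-1],[0,0,0,0,-1]]]'; python3 go.py 0.442 0.0049 0.17 12.9;python3 -m crank '[[[0,0,0.02,0,-1],[0,0,0,0,-1]]]';python3 -m crank '[[[0,0,0.02,0,-1],[0,0,0,0,-1]]]'; python3 go.py 0.442 0.0049 0.17 12.9
```

```text
time_s: 11.5
ee_pos: [0.4419, 0.0052, 0.1737]
tcp_rot: [0.994, 0.112, -0.006, -0.001]
wrist_force: [-0.5, 0.0, -0.8]
gripper_width: 0.0177
t 11.5 pos [0.4419 0.0052 0.1737] heading 12.9 tilt [-0.73  0.01] F [-0.52  0.03 -0.76] M [-0.024  0.119  0.011] w 0.0177
need mm [0.1 0.3 3.7] units [0.002 0.004 0.049] twist deg 0.0 unit 0.0
time_s: 11.75
ee_pos: [0.4418, 0.0052, 0.1721]
tcp_rot: [0.994, 0.112, -0.006, -0.001]
wrist_force: [0.1, 0.1, -1.2]
gripper_width: 0.018
time_s: 12.0
ee_pos: [0.4418, 0.0052, 0.1705]
tcp_rot: [0.994, 0.112, -0.006, -0.001]
wrist_force: [0.8, 0.3, -0.6]
gripper_width: 0.0178
t 12.0 pos [0.4418 0.0052 0.1705] heading 12.9 tilt [-0.73  0.01] F [ 0.8   0.31 -0.56] M [-0.016  0.104 -0.023] w 0.0178
need mm [0.1 0.3 0.5] units [0.001 0.004 0.006] twist deg 0.0 unit 0.0
```

```bash
for i in 1; do python3 -m crank '[[[0,0,0.014,0,-1],[0,0,0,0,-1]]]'; python3 -m crank '[[[0,0,0.014,0,-1],[0,0,0,0,-1]]]';python3 go.py 0.442 0.0049 0.17 12.9; done
```

```text
time_s: 12.25
ee_pos: [0.4418, 0.0051, 0.1694]
tcp_rot: [0.994, 0.112, -0.006, -0.001]
wrist_force: [-0.1, -0.6, -0.8]
gripper_width: 0.0175
time_s: 12.5
ee_pos: [0.4418, 0.0052, 0.1683]
tcp_rot: [0.994, 0.112, -0.006, -0.001]
wrist_force: [0.2, 1.0, -1.7]
gripper_width: 0.0179
t 12.5 pos [0.4418 0.0052 0.1683] heading 12.9 tilt [-0.73  0.01] F [ 0.2   1.04 -1.73] M [-0.041  0.176  0.027] w 0.0179
need mm [ 0.1  0.3 -1.7] units [ 0.001  0.004 -0.023] twist deg 0.0 unit 0.0
```

```bash
python3 -m crank '[[[0,0,0.014,0,-1],[0,0,0,0,-1]]]'; python3 -m crank '[[[0,0,0.014,0,-1],[0,0,0,0,-1]]]';python3 -m crank '[[[0,0,0.014,0,-1],[0,0,0,0,-1]]]';python3 go.py 0.442 0.0049 0.17 12.9
```

```text
time_s: 12.75
ee_pos: [0.4418, 0.0052, 0.1672]
tcp_rot: [0.994, 0.112, -0.006, -0.001]
wrist_force: [-0.1, 0.2, -0.7]
gripper_width: 0.0178
time_s: 13.0
ee_pos: [0.4418, 0.0052, 0.166]
tcp_rot: [0.994, 0.112, -0.006, -0.001]
wrist_force: [0.0, -0.0, -1.2]
gripper_width: 0.0181
time_s: 13.25
ee_pos: [0.4418, 0.0052, 0.1649]
tcp_rot: [0.994, 0.112, -0.006, -0.001]
wrist_force: [-0.4, 0.2, -1.3]
gripper_width: 0.0175
t 13.25 pos [0.4418 0.0052 0.1649] heading 12.9 tilt [-0.73  0.01] F [-0.4   0.25 -1.26] M [-0.037  0.17   0.011] w 0.0175
need mm [ 0.1  0.3 -5.1] units [ 0.001  0.004 -0.068] twist deg 0.0 unit 0.0
```

```bash
python3 -m crank '[[[0,0,0.012,0,-1],[0,0,0,0,-1]]]'; python3 -m crank '[[[0,0,0.012,0,-1],[0,0,0,0,-1]]]';python3 go.py 0.442 0.0049 0.17 12.9
```

```text
time_s: 13.5
ee_pos: [0.4418, 0.0052, 0.164]
tcp_rot: [0.994, 0.112, -0.006, -0.001]
wrist_force: [0.4, 0.5, -1.1]
gripper_width: 0.0176
time_s: 13.75
ee_pos: [0.442, 0.0052, 0.1635]
tcp_rot: [0.994, 0.112, -0.006, -0.001]
wrist_force: [-1.0, -0.8, 0.9]
gripper_width: 0.018
t 13.75 pos [0.442  0.0052 0.1635] heading 12.9 tilt [-0.67  0.01] F [-0.98 -0.85  0.93] M [-0.01   0.113  0.038] w 0.018
need mm [-0.1  0.2 -6.5] units [-0.002  0.003 -0.087] twist deg -0.0 unit -0.0
```

Contact with the rail at TCP z about 0.1637 (force up about 2 N, rail top about 76 mm). I'm advancing lightly from here.

```bash
python3 -m crank '[[[0.04,0,0,0,-1],[0.04,0,0,0,-1],[0,0,0,0,-1]]]'; python3 go.py 0.442 0.0049 0.1635 12.9; python3 -m crank '[[[0.04,0,0.004,0,-1],[0,0,0.004,0,-1]]]'; python3 go.py 0.442 0.0049 0.1635 12.9
```

```text
time_s: 14.12
ee_pos: [0.4484, 0.0066, 0.1635]
tcp_rot: [0.994, 0.112, -0.006, -0.001]
wrist_force: [0.7, -0.5, 1.0]
gripper_width: 0.018
t 14.125 pos [0.4484 0.0066 0.1635] heading 12.9 tilt [-0.65  0.01] F [ 0.69 -0.46  1.05] M [ 0.014 -0.1   -0.02 ] w 0.018
need mm [-6.6  0.2  0.1] units [-0.088  0.003  0.001] twist deg -0.0 unit -0.0
time_s: 14.38
ee_pos: [0.4518, 0.0073, 0.1631]
tcp_rot: [0.994, 0.112, -0.005, -0.001]
wrist_force: [0.9, 0.5, 2.8]
gripper_width: 0.0177
t 14.375 pos [0.4518 0.0073 0.1631] heading 12.9 tilt [-0.61  0.01] F [0.92 0.52 2.83] M [ 0.081 -0.279  0.001] w 0.0177
need mm [-10.1   0.2  -0.3] units [-0.134  0.002 -0.004] twist deg 0.0 unit 0.0
```

```bash
python3 -m crank '[[[0.04,0,0,0,-1],[0,0,0,0,-1]]]'; python3 -m crank '[[[0.04,0,0,0,-1],[0,0,0,0,-1]]]'; python3 -m crank '[[[0.04,0,0,0,-1],[0,0,0,0,-1]]]'; python3 go.py 0.442 0.0049 0.1635 12.9
```

```text
time_s: 14.62
ee_pos: [0.455, 0.0081, 0.1632]
tcp_rot: [0.994, 0.112, -0.005, -0.001]
wrist_force: [1.0, -0.5, 1.7]
gripper_width: 0.0178
time_s: 14.88
ee_pos: [0.4581, 0.0088, 0.1632]
tcp_rot: [0.994, 0.112, -0.005, -0.001]
wrist_force: [0.5, 0.5, 3.1]
gripper_width: 0.0181
time_s: 15.12
ee_pos: [0.4612, 0.0095, 0.1631]
tcp_rot: [0.994, 0.112, -0.005, -0.001]
wrist_force: [0.1, 1.1, 1.5]
gripper_width: 0.0179
t 15.125 pos [0.4612 0.0095 0.1631] heading 12.9 tilt [-0.59  0.01] F [0.11 1.07 1.53] M [ 0.026 -0.321 -0.065] w 0.0179
need mm [-19.8   0.2  -0.2] units [-0.264  0.002 -0.002] twist deg 0.0 unit 0.0
```

```bash
python3 -m crank '[[[0.04,0,0,0,-1],[0,0,0,0,-1]]]'; python3 -m crank '[[[0.04,0,0,0,-1],[0,0,0,0,-1]]]'; python3 go.py 0.442 0.0049 0.1635 12.9; python3 - <<'E'
from h import *
s=grab_frame("scene"); crop(s,310,165,50,50,10,'pics/i1.png',1.8)
E
```

```text
time_s: 15.38
ee_pos: [0.4644, 0.0102, 0.1631]
tcp_rot: [0.994, 0.112, -0.005, -0.001]
wrist_force: [0.8, -0.1, 1.9]
gripper_width: 0.0176
time_s: 15.62
ee_pos: [0.4676, 0.0109, 0.1631]
tcp_rot: [0.994, 0.112, -0.005, -0.001]
wrist_force: [1.1, 1.0, 2.2]
gripper_width: 0.0179
t 15.625 pos [0.4676 0.0109 0.1631] heading 12.9 tilt [-0.58  0.01] F [1.07 1.01 2.18] M [ 0.116 -0.331 -0.023] w 0.0179
need mm [-26.3   0.2  -0.1] units [-0.35   0.002 -0.002] twist deg -0.0 unit -0.0
```

View pics/i1.png

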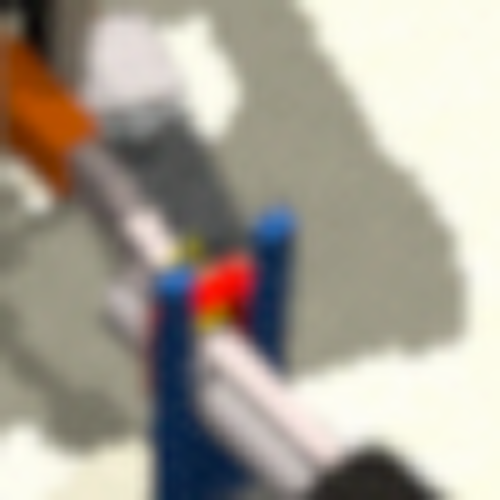

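```bash
python3 -m crank '[[[0.04,0,0,0,-1],[0,0,0,0,-1]]]'; python3 -m crank '[[[0.04,0,0,0,-1],[0,0,0,0,-1]]]'; python3 -m crank '[[[0.04,0,0,0,-1],[0,0,0,0,-1]]]'; python3 go.py 0.442 0.0049 0.1635 12.9
```

```text
time_s: 15.92
ee_pos: [0.4706, 0.0116, 0.1631]
tcp_rot: [0.994, 0.112, -0.005, -0.001]
wrist_force: [0.6, 0.7, 2.3]
gripper_width: 0.0176
time_s: 16.18
ee_pos: [0.4738, 0.0123, 0.1631]
tcp_rot: [0.994, 0.112, -0.005, -0.001]
wrist_force: [1.0, 0.7, 1.8]
gripper_width: 0.0176
time_s: 16.42
ee_pos: [0.4767, 0.013, 0.1629]
tcp_rot: [0.994, 0.112, -0.005, -0.001]
wrist_force: [-0.0, 0.1, 2.5]
gripper_width: 0.0182
t 16.425 pos [0.4767 0.013  0.1629] heading 12.89 tilt [-0.62  0.01] F [-0.05  0.11  2.47] M [ 0.069 -0.231 -0.063] w 0.0182
need mm [-35.6   0.2  -0.2] units [-0.475  0.002 -0.003] twist deg -0.01 unit -0.0
```

```bash
python3 -m crank '[[[0.04,0,0,0,-1],[0,0,0,0,-1]]]'; python3 -m crank '[[[0.04,0,0,0,-1],[0,0,0,0,-1]]]'; python3 -m crank '[[[0.04,0,0,0,-1],[0,0,0,0,-1]]]'; python3 go.py 0.442 0.0049 0.1635 12.9
```

```text
time_s: 16.68
ee_pos: [0.4794, 0.0136, 0.1627]
tcp_rot: [0.994, 0.112, -0.006, -0.001]
wrist_force: [1.7, 1.1, 2.0]
gripper_width: 0.0179
time_s: 16.92
ee_pos: [0.4822, 0.0143, 0.1626]
tcp_rot: [0.994, 0.112, -0.007, -0.001]
wrist_force: [2.0, -0.2, 1.8]
gripper_width: 0.0178
time_s: 17.18
ee_pos: [0.4851, 0.0149, 0.1626]
tcp_rot: [0.994, 0.112, -0.007, -0.001]
wrist_force: [1.2, 0.0, 1.9]
gripper_width: 0.018
t 17.175 pos [0.4851 0.0149 0.1626] heading 12.89 tilt [-0.78 -0.02] F [1.17 0.03 1.92] M [ 0.116 -0.316  0.013] w 0.018
need mm [-44.2   0.2  -0.3] units [-0.59   0.002 -0.004] twist deg -0.01 unit -0.0001
```

```bash
python3 -m crank '[[[0.04,0,0,0,-1],[0,0,0,0,-1]]]'; python3 -m crank '[[[0.05,0,0,0,-1],[0,0,0,0,-1]]]'; python3 go.py 0.442 0.0049 0.1635 12.9;  python3 - <<'E'
from h import *
s=grab_frame("scene"); crop(s,310,165,50,50,10,'pics/i2.png',1.8)
E
```

```text
time_s: 17.42
ee_pos: [0.488, 0.0156, 0.1626]
tcp_rot: [0.994, 0.112, -0.007, -0.001]
wrist_force: [1.4, 0.6, 1.9]
gripper_width: 0.0177
time_s: 17.68
ee_pos: [0.4919, 0.0165, 0.1627]
tcp_rot: [0.994, 0.112, -0.007, -0.001]
wrist_force: [0.8, 0.3, 2.0]
gripper_width: 0.018
t 17.675 pos [0.4919 0.0165 0.1627] heading 12.89 tilt [-0.78 -0.03] F [0.76 0.29 1.99] M [ 0.066 -0.331  0.034] w 0.018
need mm [-51.2   0.2  -0.2] units [-0.683  0.002 -0.002] twist deg -0.01 unit -0.0001
```

View pics/i2.png

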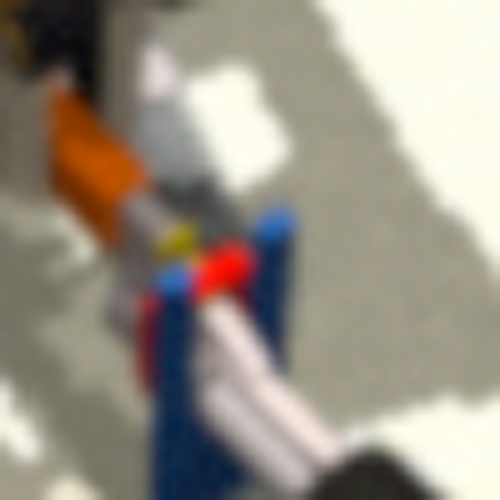

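```bash
python3 -m crank '[[[0.05,0,0,0,-1],[0,0,0,0,-1]]]'; python3 -m crank '[[[0.05,0,0,0,-1],[0,0,0,0,-1]]]'; python3 -m crank '[[[0.05,0,0,0,-1],[0,0,0,0,-1]]]'; python3 go.py 0.442 0.0049 0.1635 12.9;  python3 - <<'E'
from h import *
s=grab_frame("scene"); crop(s,310,165,50,50,10,'pics/i3.png',1.8)
E
```

```text
time_s: 17.98
ee_pos: [0.4957, 0.0174, 0.1626]
tcp_rot: [0.994, 0.112, -0.007, -0.001]
wrist_force: [1.7, 0.6, 1.3]
gripper_width: 0.0179
time_s: 18.23
ee_pos: [0.4997, 0.0183, 0.1626]
tcp_rot: [0.994, 0.112, -0.007, -0.001]
wrist_force: [1.2, -0.1, 2.7]
gripper_width: 0.0178
time_s: 18.48
ee_pos: [0.5037, 0.0192, 0.1626]
tcp_rot: [0.994, 0.112, -0.006, -0.001]
wrist_force: [1.3, 0.4, 2.6]
gripper_width: 0.0175
t 18.475 pos [0.5037 0.0192 0.1626] heading 12.89 tilt [-0.73 -0.02] F [1.28 0.37 2.65] M [ 0.086 -0.195 -0.008] w 0.0175
need mm [-63.4   0.2  -0.1] units [-0.845  0.002 -0.001] twist deg -0.01 unit -0.0001
```

View pics/i3.png

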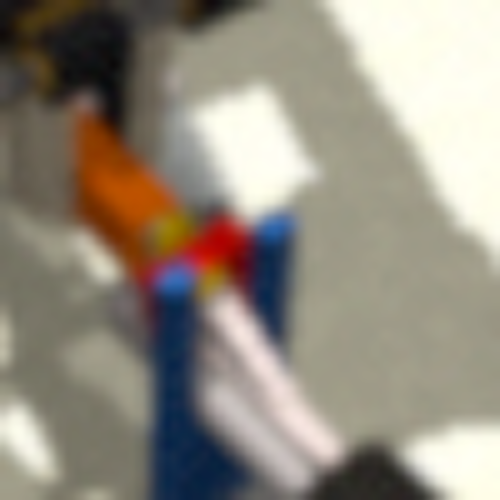

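```bash
python3 -m crank '[[[0.05,0,0,0,-1],[0,0,0,0,-1]]]'; python3 go.py 0.442 0.0049 0.1635 12.9;python3 -m crank '[[[0.05,0,0,0,-1],[0,0,0,0,-1]]]';  python3 go.py 0.442 0.0049 0.1635 12.9;  python3 - <<'E'
from h import *
s=grab_frame("scene"); crop(s,310,165,50,50,10,'pics/i4.png',1.8)
t=grab_frame("top"); crop(t,270,140,60,70,7,'pics/i5.png',1.8)
E
```

```text
time_s: 18.77
ee_pos: [0.5075, 0.0201, 0.1626]
tcp_rot: [0.994, 0.112, -0.006, -0.001]
wrist_force: [1.1, -0.5, 2.6]
gripper_width: 0.0176
t 18.775 pos [0.5075 0.0201 0.1626] heading 12.89 tilt [-0.72 -0.02] F [ 1.12 -0.53  2.61] M [ 0.153 -0.251  0.026] w 0.0176
need mm [-67.3   0.2  -0.1] units [-0.897  0.002 -0.001] twist deg -0.01 unit -0.0001
time_s: 19.02
ee_pos: [0.5115, 0.021, 0.1626]
tcp_rot: [0.994, 0.112, -0.006, -0.001]
wrist_force: [1.3, 0.4, 2.1]
gripper_width: 0.0179
t 19.025 pos [0.5115 0.021  0.1626] heading 12.89 tilt [-0.71 -0.02] F [1.34 0.36 2.11] M [ 0.042 -0.24  -0.023] w 0.0179
need mm [-71.4   0.2   0. ] units [-0.952  0.002  0.   ] twist deg -0.01 unit -0.0001
```

View pics/i4.png

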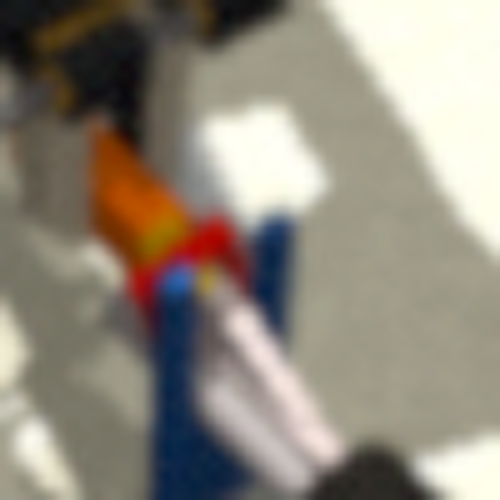

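View pics/i5.png

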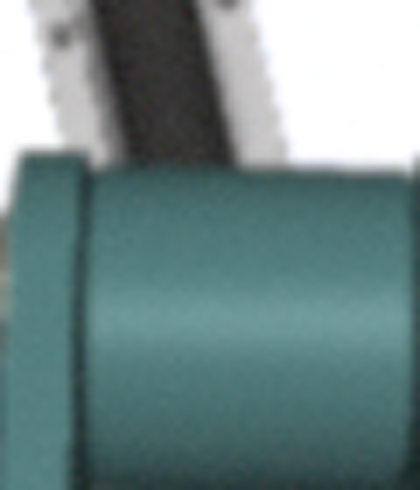

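```bash
python3 - <<'E'
from h import *
h=np.radians(12.9);u=np.array([np.cos(h),np.sin(h),0]);l=np.array([-u[1],u[0],0]);c=np.array([.560,.0319,0])
f=lambda q:((proj("scene",q)-[310,165]+.5)*10).round(0)
for z in(.0905,.1,.105,.11): print(z,"bridge top ends/mid",[f(c+k*l+[0,0,z]) for k in(.017,0,-.017)])
print("ears",f(c+.01*u+.016*l+[0,0,.118]),f(c+.01*u-.016*l+[0,0,.118]))
for n in("i1","i2","i3","i4"):
    im=cv2.imread(f'pics/{n}.png'); hsv=cv2.cvtColor(im,cv2.COLOR_BGR2HSV)
    m=cv2.inRange(hsv,(0,170,110),(5,255,255))|cv2.inRange(hsv,(172,150,110),(180,255,255))
    ys,xs=np.nonzero(m); print(n,xs.mean(),ys.mean(),xs.min(),xs.max(),ys.min(),ys.max())
E
```

```text
0.0905 bridge top ends/mid [array([249., 269.]), array([202., 295.]), array([155., 321.])]
0.1 bridge top ends/mid [array([251., 247.]), array([203., 273.]), array([156., 299.])]
0.105 bridge top ends/mid [array([251., 235.]), array([204., 261.]), array([156., 288.])]
0.11 bridge top ends/mid [array([252., 223.]), array([204., 250.]), array([157., 276.])]
ears [272. 227.] [182. 277.]
i1 224.65488867376573 286.10212971926427 192 254 263 312
i2 221.90059726962457 272.32380546075086 146 253 245 314
i3 208.84320875113949 247.9986326344576 136 249 219 286
i4 189.75649476541295 256.1411399767352 131 235 222 303
```

The clip has risen: the red bridge moved from about (225,286) to (190,256) in the crop and lies across the blade in front of the handle. I'm lifting slowly.

```bash
python3 -m crank '[[[0,0,-0.03,0,-1],[0,0,-0.04,0,-1],[0,0,0,0,-1]]]'; python3 go.py 0.51 0.021 0.25 12.9;python3 -m crank '[[[0,0,-0.06,0,-1],[0,0,-0.08,0,-1],[0,0,-0.08,0,-1],[0,0,0,0,-1]]]';  python3 go.py 0.51 0.021 0.25 12.9;  python3 - <<'E'
from h import *
s=grab_frame("scene"); crop(s,300,150,60,60,9,'pics/j1.png',1.8)
E
```

```text
time_s: 19.5
ee_pos: [0.5107, 0.0209, 0.1672]
tcp_rot: [0.994, 0.112, -0.007, -0.001]
wrist_force: [-0.0, -0.1, -2.1]
gripper_width: 0.0179
t 19.5 pos [0.5107 0.0209 0.1672] heading 12.89 tilt [-0.85 -0.02] F [-0.01 -0.11 -2.09] M [-0.071  0.195 -0.034] w 0.0179
need mm [ -1.9  -0.5 -82.8] units [-0.025 -0.007 -1.104] twist deg -0.01 unit -0.0001
time_s: 20.0
ee_pos: [0.5109, 0.0209, 0.185]
tcp_rot: [0.994, 0.112, -0.007, -0.001]
wrist_force: [-0.7, 0.3, -1.9]
gripper_width: 0.0179
t 20.0 pos [0.5109 0.0209 0.185 ] heading 12.89 tilt [-0.85 -0.02] F [-0.75  0.31 -1.92] M [-0.032  0.145  0.006] w 0.0179
need mm [ -1.8  -0.5 -65. ] units [-0.024 -0.006 -0.867] twist deg -0.01 unit -0.0001
```

View pics/j1.png

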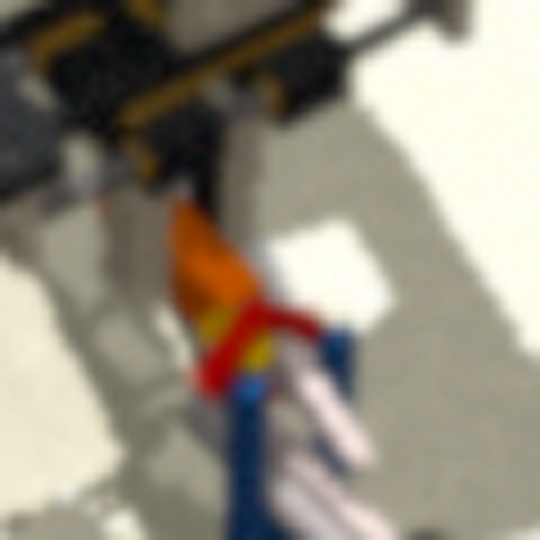

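The clip rides on the blade just in front of the handle, and the wrist load rose by about 0.6 N. I'm lifting higher and carrying it smoothly to the tray.

```bash
python3 -m crank '[[[0,0,-0.1,0,-1],[0,0,-0.15,0,-1],[0,0,-0.2,0,-1],[0,0,-0.2,0,-1],[0,0,-0.2,0,-1],[0,0,-0.15,0,-1],[0,0,-0.08,0,-1],[0,0,0,0,-1]]]'; python3 go.py 0.494 0.302 0.26 16.5
```

```text
time_s: 21.05
ee_pos: [0.5122, 0.0209, 0.2724]
tcp_rot: [0.994, 0.112, -0.007, -0.001]
wrist_force: [-0.2, -0.1, -2.5]
gripper_width: 0.0178
t 21.05 pos [0.5122 0.0209 0.2724] heading 12.88 tilt [-0.79 -0.03] F [-0.24 -0.07 -2.49] M [-0.008  0.168 -0.041] w 0.0178
need mm [  45.1 -278.    12.5] units [ 0.601 -3.707  0.167] twist deg -3.62 unit -0.0201
```

```bash
python3 -m crank '[[[0,-0.06,0,0,-1],[0.02,-0.14,0,0,-1],[0.03,-0.22,0,0,-1],[0.05,-0.3,0,0,-1],[0.05,-0.3,0,0,-1],[0.05,-0.3,0,0,-1],[0.05,-0.3,0,0,-1],[0.05,-0.3,0,0,-1],[0.05,-0.3,0,0,-1]]]'; python3 -m crank '[[[0.05,-0.3,0,0,-1],[0.05,-0.3,0,0,-1],[0.05,-0.28,0,-0.004,-1],[0.03,-0.2,0,-0.006,-1],[0.02,-0.12,0,-0.006,-1],[0,-0.05,0,-0.004,-1],[0,0,0,0,-1]]]'; python3 go.py 0.494 0.302 0.26 16.5;  python3 - <<'E'
from h import *
s=grab_frame("scene"); crop(s,350,110,110,110,5,'pics/k1.png',2)
t=grab_frame("top"); crop(t,150,150,110,110,5,'pics/k2.png',2)
E
```

```text
time_s: 22.18
ee_pos: [0.4978, 0.2007, 0.27]
tcp_rot: [0.994, 0.113, -0.009, -0.001]
wrist_force: [0.8, -0.1, -1.8]
gripper_width: 0.0179
time_s: 23.05
ee_pos: [0.4871, 0.3043, 0.2689]
tcp_rot: [0.989, 0.148, -0.01, -0.001]
wrist_force: [-0.5, 0.1, -1.2]
gripper_width: 0.0176
t 23.05 pos [0.4871 0.3043 0.2689] heading 17.01 tilt [-1.11 -0.03] F [-0.5   0.11 -1.2 ] M [-0.023  0.154  0.027] w 0.0176
need mm [6.1 4.2 8.7] units [0.082 0.056 0.117] twist deg 0.51 unit 0.0028
```

View pics/k1.png

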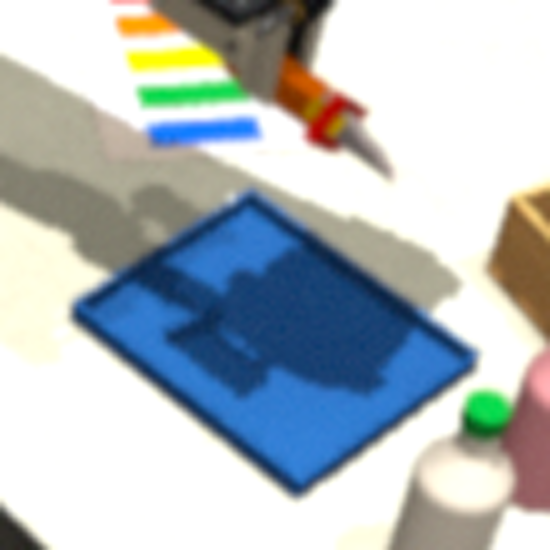

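View pics/k2.png

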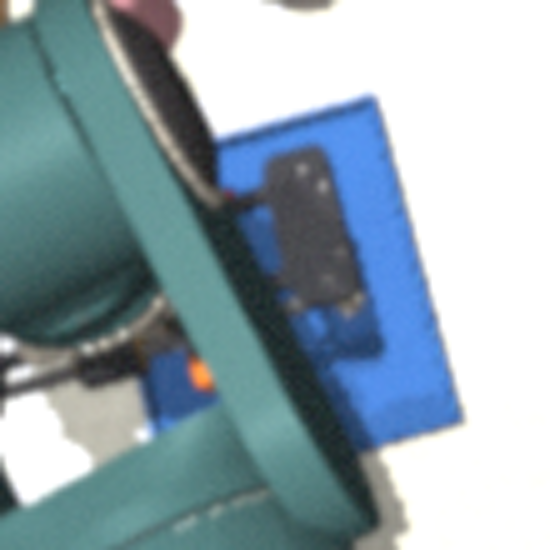

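```bash
python3 -m crank '[[[0.08,0.056,0.1,0.0028,-1],[0,0,0.25,0,-1],[0,0,0.3,0,-1],[0,0,0.3,0,-1],[0,0,0.3,0,-1],[0,0,0.25,0,-1],[0,0,0.12,0,-1],[0,0,0,0,-1]]]'; python3 go.py 0.494 0.302 0.093 16.5;  python3 - <<'E'
from h import *
s=grab_frame("scene"); crop(s,350,110,110,110,5,'pics/k3.png',2)
E
```

```text
time_s: 24.15
ee_pos: [0.4917, 0.2987, 0.1364]
tcp_rot: [0.99, 0.141, -0.012, -0.0]
wrist_force: [0.2, -1.0, -1.5]
gripper_width: 0.0176
t 24.15 pos [0.4917 0.2987 0.1364] heading 16.21 tilt [-1.31 -0.14] F [ 0.2 -1.  -1.5] M [-0.012  0.205  0.037] w 0.0176
need mm [ 4.1 -2.3 43.3] units [ 0.055 -0.031  0.578] twist deg -0.29 unit -0.0016
```

View pics/k3.png

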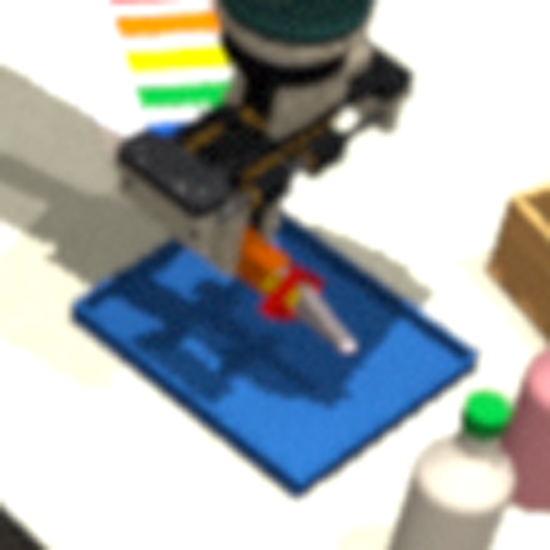

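```bash
python3 -m crank '[[[0.055,-0.031,0.1,0,-1],[0,0,0.12,0,-1],[0,0,0.1,0,-1],[0,0,0.06,0,-1],[0,0,0,0,-1]]]'; python3 go.py 0.494 0.302 0.093 16.5; python3 -m crank '[[[0,0,0.06,0,-1],[0,0,0.03,0,-1],[0,0,0,0,-1]]]'; python3 go.py 0.494 0.302 0.093 16.5
```

```text
time_s: 24.82
ee_pos: [0.4953, 0.3028, 0.1078]
tcp_rot: [0.99, 0.141, -0.01, -0.001]
wrist_force: [-0.3, 0.0, -1.6]
gripper_width: 0.0182
t 24.825 pos [0.4953 0.3028 0.1078] heading 16.22 tilt [-1.17 -0.06] F [-0.32  0.02 -1.64] M [-0.047  0.166 -0.008] w 0.0182
need mm [-1.2  0.5 14.8] units [-0.015  0.006  0.198] twist deg -0.28 unit -0.0016
time_s: 25.2
ee_pos: [0.4953, 0.3028, 0.101]
tcp_rot: [0.99, 0.141, -0.01, -0.001]
wrist_force: [-0.5, -1.2, -1.8]
gripper_width: 0.0178
t 25.2 pos [0.4953 0.3028 0.101 ] heading 16.22 tilt [-1.14 -0.05] F [-0.49 -1.25 -1.8 ] M [-0.07   0.17  -0.025] w 0.0178
need mm [-1.3  0.5  8. ] units [-0.017  0.006  0.107] twist deg -0.28 unit -0.0016
```

```bash
python3 -m crank '[[[0,0,0.04,0,-1],[0,0,0.03,0,-1],[0,0,0,0,-1]]]'; python3 -m crank '[[[0,0,0.02,0,-1],[0,0,0,0,-1]]]'; python3 -m crank '[[[0,0,0.02,0,-1],[0,0,0,0,-1]]]';python3 go.py 0.494 0.302 0.093 16.5
```

```text
time_s: 25.58
ee_pos: [0.4958, 0.3034, 0.097]
tcp_rot: [0.99, 0.141, -0.009, -0.002]
wrist_force: [-0.6, -0.1, 1.8]
gripper_width: 0.0178
time_s: 25.82
ee_pos: [0.4961, 0.3038, 0.0962]
tcp_rot: [0.99, 0.141, -0.008, -0.002]
wrist_force: [-0.3, 0.5, 2.5]
gripper_width: 0.0179
time_s: 26.08
ee_pos: [0.4963, 0.3041, 0.0952]
tcp_rot: [0.99, 0.141, -0.007, -0.002]
wrist_force: [-1.4, 1.6, 2.8]
gripper_width: 0.018
t 26.075 pos [0.4963 0.3041 0.0952] heading 16.24 tilt [-0.88  0.16] F [-1.39  1.62  2.84] M [0.196 0.236 0.096] w 0.018
need mm [-2.8  1.4  2.2] units [-0.037  0.019  0.03 ] twist deg -0.26 unit -0.0014
```

```bash
python3 - <<'E'
from h import *
s=grab_frame("scene"); crop(s,380,140,60,60,10,'pics/k4.png',2)
E
```

```text
(no output)
```

View pics/k4.png

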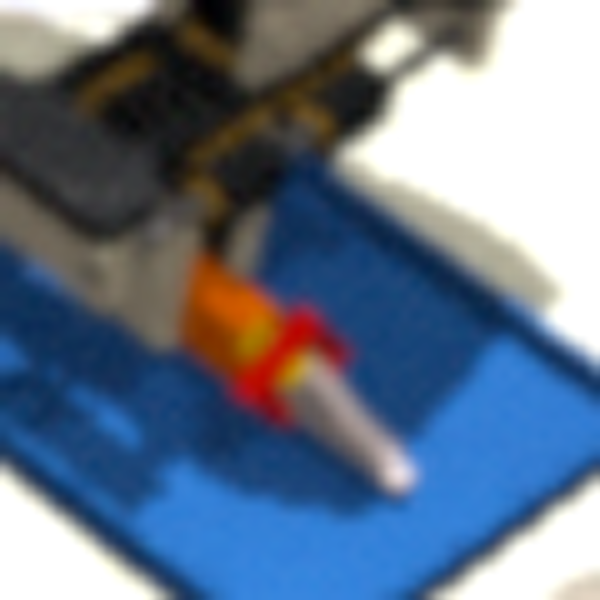

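```bash
python3 -m crank '[[[0,0,0.025,0,-1],[0,0,0,0,-1]]]'; python3 go.py 0.494 0.302 0.093 16.5;python3 -m crank '[[[0,0,0,0,-0.45],[0,0,0,0,-0.3],[0,0,0,0,-0.1],[0,0,0,0,0.1],[0,0,0,0,0.3]]]'; python3 go.py 0.494 0.302 0.093 16.5; python3 - <<'E'
from h import *
s=grab_frame("scene"); crop(s,380,140,60,60,10,'pics/k5.png',2)
E
```

```text
time_s: 26.38
ee_pos: [0.4965, 0.3043, 0.0937]
tcp_rot: [0.99, 0.141, -0.007, -0.003]
wrist_force: [-1.1, 0.8, 4.3]
gripper_width: 0.018
t 26.375 pos [0.4965 0.3043 0.0937] heading 16.24 tilt [-0.84  0.2 ] F [-1.09  0.77  4.3 ] M [0.203 0.147 0.109] w 0.018
need mm [-3.   1.5  0.7] units [-0.04   0.02   0.009] twist deg -0.26 unit -0.0014
time_s: 27.0
ee_pos: [0.4961, 0.3038, 0.0924]
tcp_rot: [0.99, 0.141, -0.008, -0.002]
wrist_force: [0.3, 0.5, 0.6]
gripper_width: 0.0564
t 27.0 pos [0.4961 0.3038 0.0924] heading 16.23 tilt [-0.93  0.11] F [0.27 0.47 0.57] M [-0.014  0.165  0.054] w 0.0564
need mm [-2.5  1.1 -0.5] units [-0.033  0.015 -0.007] twist deg -0.27 unit -0.0015
```

View pics/k5.png

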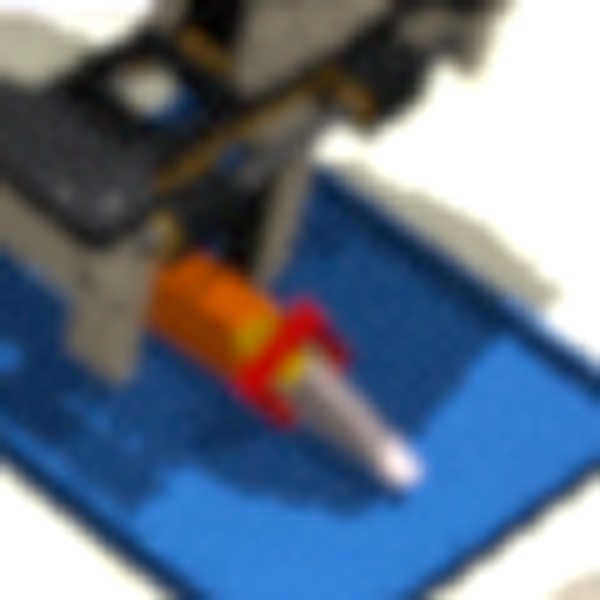

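The wedge lies in the tray with the clip astride the blade, and the fingers are free of both. I'm retracting straight up.

```bash
python3 -m crank '[[[0,0,-0.1,0,0.4],[0,0,-0.25,0,0.4],[0,0,-0.4,0,0.4],[0,0,-0.6,0,0.4],[0,0,-0.6,0,0.4],[0,0,-0.6,0,0.4],[0,0,0,0,0.4]]]'; python3 -m crank '[[[-0.5,0,-0.3,0,0.4],[-0.6,0,0,0,0.4],[0,0.7,0,0,0.4],[0,0.8,0,0,0.4],[0,0.8,0,0,0.4],[0,0.8,0,0,0.4],[0,0.8,0,0,0.4],[0,0,0,0,0.4],[0,0,0,0,0.4]]]'; python3 go.py 0.494 0.302 0.093 16.5; python3 - <<'E'
from h import *
s=grab_frame("scene"); t=grab_frame("top")
cv2.imwrite('pics/topz.png',np.clip(t.astype(float)*1.8,0,255).astype(np.uint8)[:,:,::-1])
cv2.imwrite('pics/scenez.png',np.clip(s.astype(float)*1.8,0,255).astype(np.uint8)[:,:,::-1])
crop(s,360,140,90,80,4,'pics/l1.png',2);crop(t,160,165,90,80,4,'pics/l2.png',2)
cv2.imwrite('pics/l3.png',np.hstack([cv2.imread('pics/l1.png'),cv2.imread('pics/l2.png')]))
E
```

```text
time_s: 27.92
ee_pos: [0.4987, 0.303, 0.2984]
tcp_rot: [0.99, 0.141, -0.005, -0.003]
wrist_force: [0.3, 0.6, -0.2]
gripper_width: 0.0652
time_s: 29.05
ee_pos: [0.4983, -0.0095, 0.3233]
tcp_rot: [0.99, 0.143, -0.004, -0.003]
wrist_force: [-0.6, 0.6, 0.9]
gripper_width: 0.0651
t 29.05 pos [ 0.4983 -0.0095  0.3233] heading 16.39 tilt [-0.5   0.32] F [-0.58  0.55  0.95] M [-0.035  0.179  0.039] w 0.0651
need mm [  85.4 -298.3  232.1] units [ 1.139 -3.977  3.094] twist deg -0.11 unit -0.0006
```

View pics/l3.png

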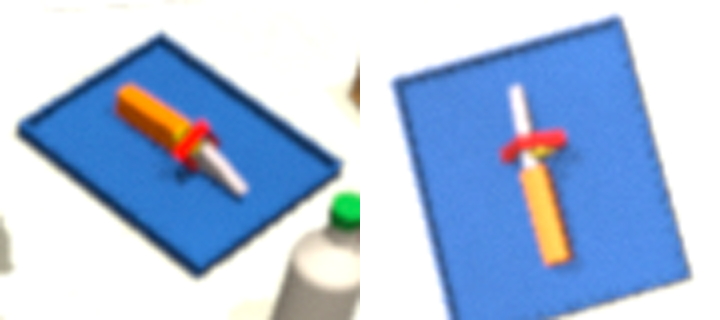

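View pics/topz.png

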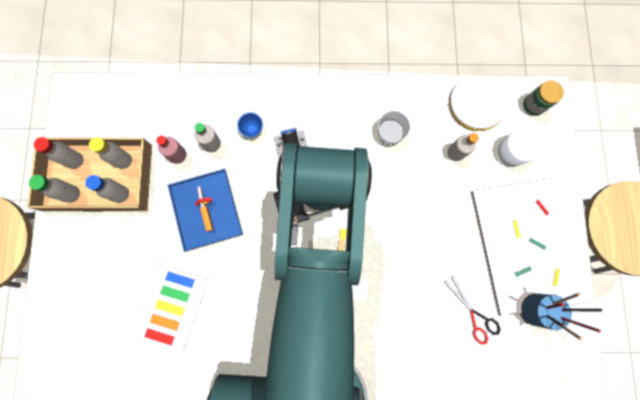

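```bash
python3 - <<'E'
from h import *
s=lambda x,y:((x+.5)/4-.5+360,(y+.5)/4-.5+140); t=lambda x,y:((x-360+.5)/4-.5+160,(y+.5)/4-.5+165)
ct=np.array([.524,.311]);a=np.radians(16.5);R=np.array([[np.cos(a),np.sin(a)],[-np.sin(a),np.cos(a)]])
for n,A,B in(("nose",(243,190),(516,88)),("butt top",(125,95),(557,262)),("clip",(196,140),(534,145))):
    p,e=tri(s(*A),t(*B)); print(n,p.round(4),"gap",round(e,4),"tray",(R@(p[:2]-ct)).round(3))
a0=cv2.imread('pics/top0.png').astype(int);b0=(cv2.imread('pics/scene0.png')).astype(int)
b1=grab_frame("scene")[:,:,::-1].astype(int);a1=grab_frame("top")[:,:,::-1].astype(int)
for n,x,y in(("cup",250,125),("tub",393,128),("bo",465,146),("bg",206,138),("br",170,148)):
    print(n,"top diff",abs(a0-a1)[y-18:y+18,x-18:x+18].mean().round(2))
for n,x,y in(("brush",320,172),("stick",278,186)): print(n,"scene diff",abs(b0-b1)[y-15:y+15,x-10:x+10].mean().round(2))
cv2.imwrite('pics/sz2.png',np.clip(b1*1.8,0,255).astype(np.uint8))
print(monitor.get_state()['time_s'])
E
```

```text
nose [0.5876 0.3333 0.0176] gap 0.0005 tray [0.067 0.003]
butt top [0.4617 0.2981 0.0211] gap 0.0012 tray [-0.063  0.005]
clip [0.5424 0.3136 0.0388] gap 0.0009 tray [ 0.018 -0.003]
cup top diff 10.22
tub top diff 10.7
bo top diff 10.58
bg top diff 11.08
br top diff 10.46
brush scene diff 26.38
stick scene diff 7.06
29.25
```

View pics/sz2.png

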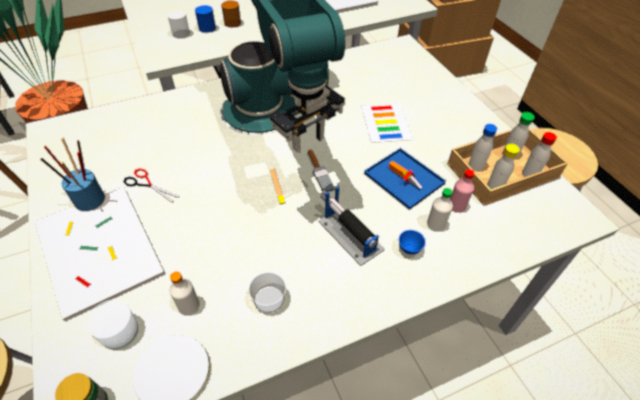

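```bash
python3 - <<'E'
from h import *
s=grab_frame("scene"); t=grab_frame("top")
crop(s,382,155,44,40,9,'pics/n1.png',2);crop(t,185,178,44,60,9,'pics/n2.png',2)
a=cv2.imread('pics/n1.png');b=cv2.imread('pics/n2.png');a=cv2.copyMakeBorder(a,0,180,0,0,0)
cv2.imwrite('pics/n3.png',np.hstack([a,b]))
E
```

```text
(no output)
```

View pics/n3.png

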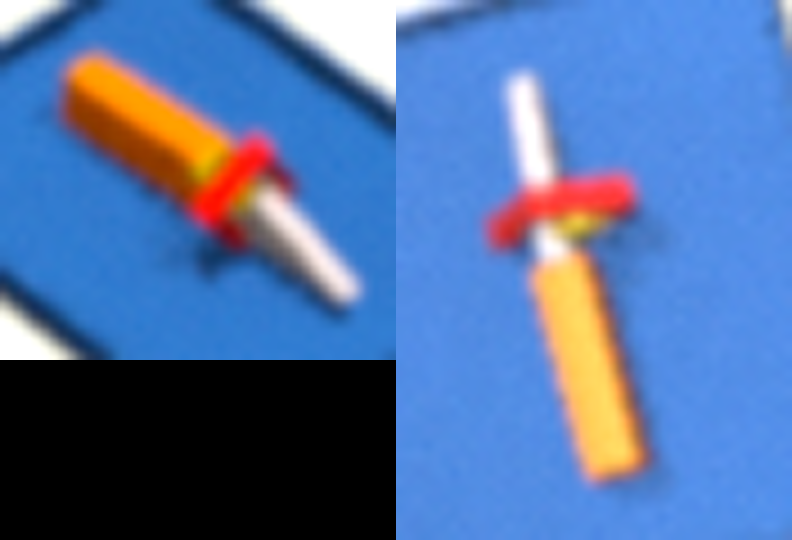

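```bash
python3 - <<'E'
from h import *
S=lambda x,y:((x+.5)/9-.5+382,(y+.5)/9-.5+155); T=lambda x,y:((x-396+.5)/9-.5+185,(y+.5)/9-.5+178)
print(tri(S(356,294),T(521,77)), tri(S(82,62),T(613,470)), tri(S(235,185),T(565,200)))
p,_=tri(S(356,294),T(521,77))
for z in(.006,.012,.018,.03): 
    q=onz("top",*T(521,77),z); print(z,((proj("scene",q)-[382,155]+.5)*9).round(0))
# known: tray corners rim 18mm
print(tri((365,172),(185,249)),tri((443,180),(170,186)),tri((398,150),(240+.5,233)))
E
```

```text
(array([0.58919502, 0.33425298, 0.01827091]), np.float64(0.0015077418665749623)) (array([0.46162191, 0.2963309 , 0.03051576]), np.float64(0.0005947808552377411)) (array([0.54448073, 0.31093394, 0.04021684]), np.float64(0.0030595232449621315))
0.006 [357. 321.]
0.012 [355. 308.]
0.018 [352. 295.]
0.03 [347. 270.]
(array([ 0.39518123,  0.31898887, -0.0637002 ]), np.float64(0.13267632821667624)) (array([0.58956597, 0.41565291, 0.01760797]), np.float64(0.001084809005560954)) (array([0.47129236, 0.24362176, 0.10323491]), np.float64(0.1074091665987227))
```

```bash
python3 - <<'E'
from h import *
print(monitor.get_state()['wrist_force'].round(2)); print(bot.sign_off())
E
```

```text
[-1.02  0.45  0.49]
the job is handed in; nothing more can be done
None
```

The clip is off the shaft, and both the clip and the wedge are in the blue tray. The job was handed in at about 29.4 s of the 72 s allowed; the hand-in reports no verdict.

**What I did:** I gripped the wedge by its handle and found the rail by touch at about 76 mm above the table. I slid the nose along the rail under the tongue with only a few newtons on the wrist, until the clip sprang up onto the blade. I then carried the clip on the blade, set both down, let go and backed off.

**Last checks:**
- **Wedge:** nose and butt are at about x = +0.067 and -0.063 m along the tray and within 5 mm of its centre line. The butt is on the floor. The wedge isn't lying quite flat, because the clip still sits crooked around the blade. The nose sole is about 16 mm up, under the 30 mm limit.
- **Clip:** about 18 mm from the tray's centre, with the bridge top about 40 mm up, under the 50 mm limit.
- **Bystanders:** none looks moved by eye in the last pictures. The picture-difference check was no use, because the overall lighting and the arm's shadow had changed.
- **Robot:** it hangs clear above the stand and touches nothing.

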